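# Hang a gas strut on the sprung retracting hook

### The arm

A 6-joint arm with a two-finger parallel gripper is mounted at the origin on the work surface. World frame = base frame: x ahead of the robot, y to its left, z up, the work surface at z = 0. Lengths are in m, angles in rad, forces in N, time in s.
With the tool pointing down it reaches from about 0.275 to 0.725 m from the base axis. Payload 5.6 kg.
Tool frame: the origin (TCP) lies at the very end of the fingers, on their centre line; the grasp point (between the pads) lies 19 mm behind it; z points along the fingers, y is the direction in which the jaws open and shut (so a half turn about z gives the same grasp; the last joint's range is limited). The gripper opens to 85 mm and grips with 20 to 120 N. Pads are 22 mm wide; open, the fingers measure 114 mm over their backs; the gripper's body (76 mm by 85 mm) begins 54 mm behind the grasp point. The pads swing forward as they close: fully open they stand 13 mm farther back than shut.
Start: joints at [-0.973, 0.255, 0.108, 0, -1.424, -0.285], TCP at [0.169, -0.523, 0.205] pointing down, gripper open.
Joint ranges: [-2.95, 2.95], [-1.21, 1.97], [-1.09, 1.5], [-2.87, 1.71], [-2.94, -0.07], [-3.05, 3.05]. Speed limits (rad/s): [2.57, 2.57, 3.14, 3.14, 3.14, 3.14].

### API

Orientations are given as [roll, pitch, yaw] about the fixed x, y, z axes, in that order (R = Rz(yaw) Ry(pitch) Rx(roll)).
In Python, from cell import read_state, cams, job gives the robot as it stands.
- The arm moves only by the tool drive_tool, never from a script. Its argument "series" is a list of rows, each an object of numbers: "fingers": the opening, from 0 (shut) to 1 (fully open); "dx", "dy", "dz": the shift along the tool's x, y, z each as a share of 0.025 m, from -1 to 1; "wx", "wy", "wz": the turn, a rotation vector about the tool's x, y, z each as a share of 0.08 rad, from -1 to 1. A call has exactly 10 rows; each row shifts and turns the pose as measured when the row begins, along the tool's axes as they then stand; what a row does not reach is not made up. A row lasts 1/8 s, in which the tool goes at most 62.5 mm and 10.7 degrees, less where a joint would pass 70% of its speed; a pose out of reach is approached as far as the arm can. A call with a number of a shift or a turn outside -1 to 1 is refused whole. A call with a gripper value outside its range is refused whole. The fingers move at their own pace and stop on an object; "squeeze" is the grip in N (left out, the last holds). Time passes only in rows, so rows that do not move let the fingers close, or fill a call up. It gives the time, the measured TCP pose, the force and the opening at its end, in the units of the state.
- read_state(): the state, without advancing time (a new reading comes with each control period).
- cams.camera(name): name is "side" or "top" or "wrist"; returns (picture, depth): 400x640x3 uint8, red, green, blue; 400x640 float32, m along the optical axis (not along the pixel's ray), 0 where there is no reading.
- cams.camera_info(name): a dict with "mtx" (3x3 intrinsics, pixels), "k1" (the pictures are not rectified: a ray, as slopes to the right and down, at radius r is drawn at 1 + k1 r^2 times it, then the intrinsics apply), "eye" and "orientation" of the camera in the world. Camera axes: x right, y up, looking along -z (the intrinsics and any distortion apply to the point x, -y, -z); pixel columns grow to the right and rows downward; lengths in m; the calibration is good to about 2 mm. A picture is of the moment at which its call begins: read the wrist's pose just before it. camera_info takes no time and is no camera call; for the wrist camera it gives the pose at the moment of the call.
- job.finish_job(): hands the job in, once; it reports no verdict.
The state is a dict: "clock": time; "qpos": joint angles; "dq": joint speeds; "effort": joint torques, N m; "eef_pos": TCP position; "ee_rot": TCP orientation; "ft_force": force on the tool from outside, world axes, zero at the start; "wrist_torque": the same for the moment, N m; "opening": finger opening in m.
Only numpy, scipy, OpenCV 4.12 (cv2) and the standard library are available. Lean on these libraries where they do the work, as an engineer would, in place of code of your own. Each camera call takes 0.05 s, during which the arm holds its last target.

### The job

Take the red retracting hook by its black knob, pull it down against its spring and hook it under the top bar of the yellow strut's bail, then ease it back up until it is fully retracted with the strut hanging freely from it, clear of the rack, and let go. Touch the strut only with the hook, and gently; never let the hook fly up, and leave the blue and the black strut standing in their holes.

Things in the scene. Friction and masses are not known exactly. Their poses are not given: they have to be found in the camera images.
- hook: Red J-hook. Origin: its seat, mid upper face of the hook's floor. x points along the red bracket away from the robot, y along the rail to the open side, z up. Floor: 8 mm thick, 10 mm wide in x, y -17 to +13 mm. Shank: y -17 to -7 mm, up to the bracket (underside 60, top 70 mm above the seat). It moves only up/down and, with its trolley, along y.
- hook_tip (a point): Top of the hook's upturned tip, 12 mm above the seat at y = +10 mm of the hook; the tip is 6 mm thick in y. The throat between tip and shank is 14 mm wide, open at the top. Same axes as hook.
- hook_grip (a point): Point to hold: on the axis of the black upright rubber knob, 92 mm straight above the hook's seat. Knob: 26 mm across, 36 mm high, on the bracket's top (34 mm wide in y), which lies 22 mm below this point. Same axes as hook. Rail and trolley stand 110 mm and more beyond it in +x, up to 0.37 m high.
- rail_mid (a point): Seat of the retracted hook (200 mm above the table) at the middle of the teal rail. The hook travels 190 mm either way along its y with about 1 N of friction, staying where left, and up to 120 mm down. Its spring pulls up with about 12 N when retracted, 16 N at 100 mm down, less the strut's weight once it hangs.
- rack: Fixed aluminium block 60 x 250 x 40 mm with three holes 23.6 mm wide and 30 mm deep, at y = -85, 0 and +85 mm, in which the struts stand loosely (they can lean 0.06 rad). Origin: centre of its underside. Axes parallel to the hook's within 0.04 rad; the holes lie within 7 mm of the hook's plane of travel. Each strut may be in any hole.
- strut_yellow_mid (a point): Middle of the yellow-banded barrel (35 mm above its underside, 45 mm above the table while in its hole). A rod and a yellow 7 mm wire bail rise above. The bail's top bar runs along x, its centre line 83 to 111 mm above this point: how far the rod stands out differs and is not measured, so feel or look. It does not slide.
- strut_yellow: Yellow strut: steel barrel 22 mm across, 70 mm tall. Origin: centre of its underside; z up the strut. Its bail's window is 26 mm wide in x, 27 mm high, open along y, and lies under the top bar. x and y are parallel to the hook's within 0.06 rad while it stands in the rack. 0.26 to 0.43 kg.
- strut_blue: Strut with a blue band and bail, otherwise like the yellow one. Origin: centre of its barrel's underside.
- strut_black: Strut with a black band and bail, otherwise like the yellow one. Origin: centre of its barrel's underside.

How it is judged:
On the way, in this order (a step that is already met when the one before it is completed fails the run):
1. the hook has been pulled down by 40 mm or more (height (world z) of hook below 0.16 m), for 0.2 s.
2. the yellow strut hangs on the hook, lifted off the floor of its hole by 4 mm, while the hook is still below its top (contact force between hook and strut_yellow above 1 N and height (world z) of strut_yellow above 0.014 m and height (world z) of hook below 0.185 m), for 0.2 s.
At the end, for the whole second after the job is handed in: Hook retracted (seat within 8 mm of 200 mm high) with the yellow strut hanging on it: within 20 mm sideways, upright within 0.2 rad, foot above 50 mm, under 0.06 m/s. Blue and black struts within 15 mm of their start, upright within 0.2 rad (height (world z) of hook above 0.192 m and height (world z) of strut_yellow above 0.05 m and horizontal distance between strut_yellow and hook below 0.02 m and angle between each of strut_yellow, strut_blue, strut_black's own z axis and vertical below 0.2 rad and contact force between hook and strut_yellow above 1 N and linear speed of strut_yellow below 0.06 m/s and distance of each of strut_blue, strut_black from where it was at the start of the episode below 0.015 m); the robot touches nothing.
It fails at once if the hook presses on the yellow strut with more than 20 N (contact force between hook and strut_yellow above 20 N).
It fails at once if the hook flies: it moves faster than 0.6 m/s (linear speed of hook above 0.6 m/s).
It fails at once if the robot touches the yellow strut (contact force between any of the fingers, the arm and strut_yellow above 0.5 N).
It fails at once if the blue or the black strut is moved out of place by more than 15 mm (distance of any of strut_blue, strut_black from where it was at the start of the episode above 0.015 m).
It also fails if it takes over 67 s, if anything falls off the work surface, if the arm or the gripper's body presses on something with over 40 N, if the wrist force passes 120 N, or if a joint passes its speed limit or range.

## Working session

There is one attempt and no reset: what is moved stays moved. The work goes in short steps, Python scripts to look and compute and a tool call to move; the robot and the scene stay as the last step left them, time stands still between calls to the robot, and variables do not carry over. Pictures are saved under pics/ and viewed, and the job is handed in when it is done.

Besides the shell and the picture viewer there is one more tool, called after "Emit:" as a command line: name --argument value ..., lists and objects as JSON in quotes. drive_tool: Moves the arm, as the interface text tells. Shift numbers are shares of 0.025 m and turn numbers shares of 0.08 rad, none past 1 either way. Its arguments: {"type":"object","properties":{"series":{"type":"array"},"squeeze":{"type":"number"}},"required":["series"]}

```bash
ls; mkdir -p pics; cat > h.py <<'E'
import numpy as np,cv2
from cell import read_state,cams,job
E
python3 - <<'E'
from h import *
s=read_state();print(s)
for n in ['side','top','wrist']:
    print(n,cams.camera_info(n))
    p,d=cams.camera(n); cv2.imwrite(f'pics/{n}0.png',p[:,:,::-1]); np.savez(f'{n}0.npz',p=p,d=d)
E
```

```text
pics
{'clock': 0.0, 'qpos': array([-9.73389251e-01,  2.55726869e-01,  1.07004068e-01, -4.60244873e-04,
       -1.42390860e+00, -2.84592447e-01]), 'dq': array([ 0.00221975,  0.00131863, -0.00041275,  0.00043915, -0.00143567,
        0.00052568]), 'effort': array([ 6.69772016e-04, -3.86624157e+01,  2.37943894e+01,  5.36534429e+00,
       -6.11343799e-03, -1.13905327e-05]), 'eef_pos': array([ 0.16913061, -0.5227725 ,  0.20410849]), 'ee_rot': array([ 3.13970358e+00, -7.83755927e-05, -2.82884573e+00]), 'ft_force': array([-0.05434331, -0.00764709, -0.16096015]), 'wrist_torque': array([ 0.0049701 , -0.02530759, -0.01601   ]), 'opening': 0.08543519181164963}
side {'mtx': array([[369.39322638,   0.        , 319.39759178],
       [  0.        , 369.39322638, 200.06549293],
       [  0.        ,   0.        ,   1.        ]]), 'k1': -0.05649768607315804, 'eye': array([0.38169978, 0.39971992, 0.67779387]), 'orientation': array([ 0.69821009,  0.00612254, -2.72046849])}
top {'mtx': array([[465.93614148,   0.        , 313.30350227],
       [  0.        , 465.93614148, 196.4265412 ],
       [  0.        ,   0.        ,   1.        ]]), 'k1': -0.026081166990955182, 'eye': array([ 0.43857354, -0.00567836,  1.03419007]), 'orientation': array([ 0.14928502,  0.00745393, -1.56292513])}
wrist {'mtx': array([[294.33979448,   0.        , 320.13108512],
       [  0.        , 294.33979448, 193.67903709],
       [  0.        ,   0.        ,   1.        ]]), 'k1': -0.024915383883350697, 'eye': array([ 0.1010022 , -0.54467759,  0.37279104]), 'orientation': array([-2.81679002e-01, -5.82283079e-04,  1.88434980e+00])}
```

View pics/side0.png

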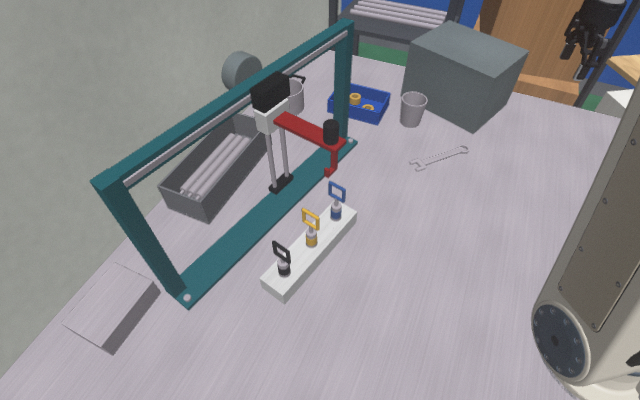

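View pics/top0.png

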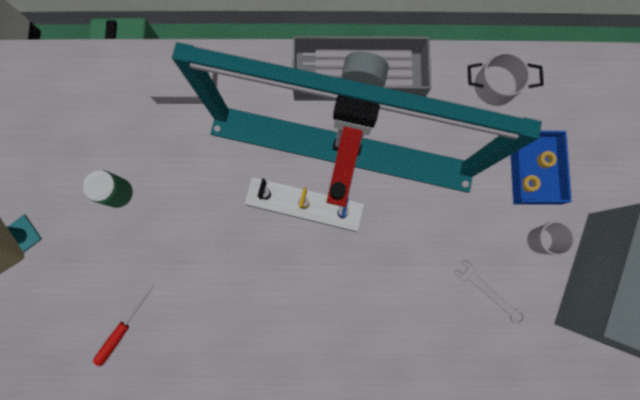

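View pics/wrist0.png

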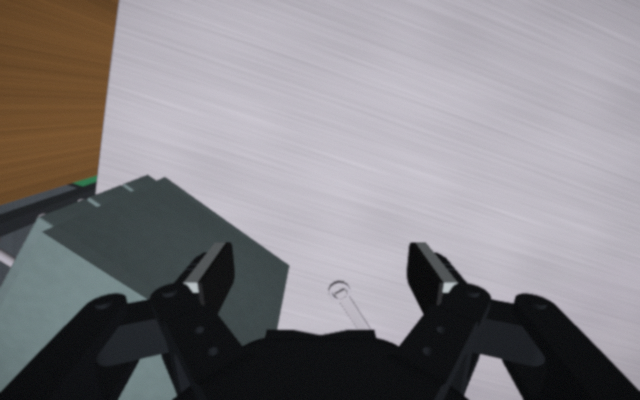

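The side view shows the knob at (331,130) and the hook foot at (328,172). The bails are black (281,252), yellow (311,218) and blue (337,190). The top view shows the yellow strut in the middle hole, the blue one under the hook, and the rail turned by about -0.2 rad.

```bash
cat >> h.py <<'E'
from scipy.spatial.transform import Rotation as R
def Rm(o): return R.from_euler('xyz',o).as_matrix()
def rays(ci,uv):
    uv=np.asarray(uv,float).reshape(-1,1,2)
    K=ci['mtx'];q=cv2.undistortPoints(uv,K,np.array([ci['k1'],0,0,0.]))[:,0]
    return np.c_[q[:,0],-q[:,1],-np.ones(len(q))]@Rm(ci['orientation']).T   # per unit depth
def pts(ci,d,m):
    v,u=np.nonzero(m&(d>0)); r=rays(ci,np.c_[u,v]); return ci['eye']+r*d[v,u][:,None]
def onz(ci,uv,z):
    r=rays(ci,uv); return ci['eye']+r*((z-ci['eye'][2])/r[:,2])[:,None]
def proj(ci,P):
    q=(np.asarray(P).reshape(-1,3)-ci['eye'])@Rm(ci['orientation'])
    s=q[:,:2]*[1,-1]/-q[:,2:]; s=s*(1+ci['k1']*(s**2).sum(1,keepdims=True))
    return s@ci['mtx'][:2,:2].T+ci['mtx'][:2,2]
E
python3 - <<'E'
from h import *
for n,c,s in (('side',(330,195),(130,150)),('top',(310,190),(110,90))):
    p=np.load(n+'0.npz')['p']; h,w=s[1],s[0]
    x,y=c[0]-w//2,c[1]-h//2
    im=cv2.resize(p[y:y+h,x:x+w],None,fx=5 if n=='top' else 4,fy=5 if n=='top' else 4,interpolation=cv2.INTER_CUBIC)
    print(n,x,y); cv2.imwrite(f'pics/{n}0z.png',im[:,:,::-1])
for n in('side','top'):
    z=np.load(n+'0.npz');p,d=z['p'],z['d'];ci=cams.camera_info(n)
    hsv=cv2.cvtColor(p,cv2.COLOR_RGB2HSV);H,S,V=[hsv[...,i].astype(int) for i in range(3)]
    red=((H<8)|(H>172))&(S>120)&(V>60)
    yel=(H>15)&(H<32)&(S>120)&(V>80)
    blu=(H>105)&(H<125)&(S>110)
    roi=np.zeros_like(red); 
    if n=='side': roi[90:310,250:370]=1
    else: roi[110:235,240:380]=1
    for nm,m in(('red',red),('yel',yel),('blu',blu)):
        P=pts(ci,d,m&roi); print(n,nm,len(P)); 
        if len(P): print(np.percentile(P,[2,25,50,75,98],axis=0).round(3))
E
```

```text
side 265 120
top 255 145
side red 1114
[[ 0.542 -0.073  0.199]
 [ 0.562 -0.056  0.267]
 [ 0.603 -0.045  0.269]
 [ 0.637 -0.036  0.269]
 [ 0.67  -0.022  0.27 ]]
side yel 323
[[ 0.554 -0.53   0.01 ]
 [ 0.567 -0.503  0.026]
 [ 0.583  0.023  0.065]
 [ 0.669  0.029  0.124]
 [ 0.69   0.035  0.14 ]]
side blu 708
[[ 0.538 -0.552  0.002]
 [ 0.614 -0.501  0.013]
 [ 0.648 -0.445  0.027]
 [ 0.666 -0.443  0.043]
 [ 0.737 -0.048  0.141]]
top red 1303
[[ 0.543 -0.076  0.266]
 [ 0.587 -0.06   0.268]
 [ 0.616 -0.052  0.269]
 [ 0.644 -0.045  0.27 ]
 [ 0.67  -0.026  0.285]]
top yel 68
[[0.554 0.018 0.067]
 [0.562 0.02  0.137]
 [0.57  0.022 0.139]
 [0.578 0.026 0.14 ]
 [0.589 0.028 0.142]]
top blu 42
[[ 0.535 -0.084  0.125]
 [ 0.54  -0.059  0.14 ]
 [ 0.548 -0.057  0.141]
 [ 0.668 -0.054  0.318]
 [ 0.679 -0.008  0.335]]
```

View pics/side0z.png

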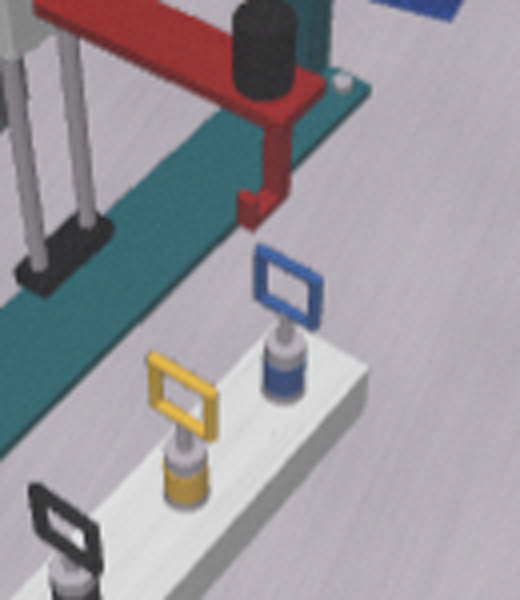

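View pics/top0z.png

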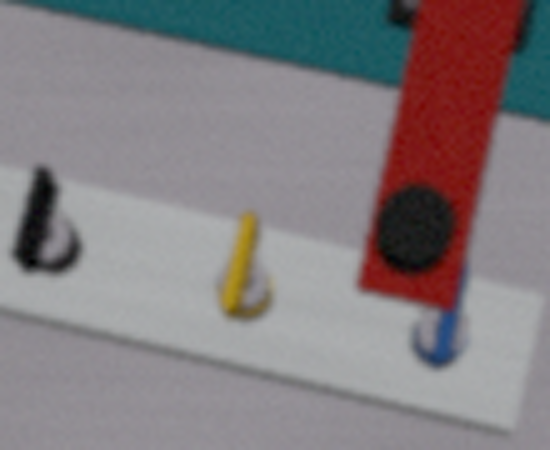

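```bash
python3 - <<'E'
from h import *
ci={n:cams.camera_info(n) for n in('side','top')}
for n in('side','top'):
    z=np.load(n+'0.npz');p,d=z['p'],z['d'];c=ci[n]
    hsv=cv2.cvtColor(p,cv2.COLOR_RGB2HSV);H,S,V=[hsv[...,i].astype(int) for i in range(3)]
    roi=np.zeros(d.shape,bool)
    if n=='side': roi[90:310,250:370]=1
    else: roi[110:235,240:380]=1
    red=((H<8)|(H>172))&(S>120)&(V>60)&roi
    P=pts(c,d,red); P=P[(abs(P[:,2]-.2685)<.004)]
    r=cv2.minAreaRect((P[:,:2]*1000).astype(np.float32)); print(n,'bracket',r, P[:,2].mean())
    print(cv2.boxPoints(r).round(1).tolist())
    blk=(V<75)&(S<90)&roi
    P=pts(c,d,blk); 
    K=P[(P[:,2]>.295)&(P[:,0]<.62)]; print('knob top',len(K),K.mean(0),np.percentile(K,[2,98],axis=0).tolist())
    K=K[K[:,2]>.305]; print(len(K),cv2.minEnclosingCircle((K[:,:2]*1000).astype(np.float32)))
    for nm,m in(('yel',(H>15)&(H<32)&(S>120)),('blu',(H>105)&(H<125)&(S>110)),('blk',(V<70)&(S<90))):
        P=pts(c,d,m&roi); 
        P=P[(P[:,2]>.10)&(P[:,2]<.165)&(P[:,1]>-.09)&(P[:,0]<.64)]
        if len(P)<5: continue
        zt=np.percentile(P[:,2],95); T=P[P[:,2]>zt-.008]
        q=T[:,:2]-T[:,:2].mean(0); w,v=np.linalg.eigh(q.T@q); a=v[:,1]*np.sign(v[0,1])
        t=q@a
        print(n,nm,len(T),'ztop',np.percentile(P[:,2],[50,90,95,99]).round(4),'mid',(T[:,:2].mean(0)+a*(t.min()+t.max())/2).round(4),'yaw',np.arctan2(a[1],a[0]).round(3),'len',np.ptp(t).round(4), 'zmin',P[:,2].min())
E
```

```text
side bracket ((606.486572265625, -49.77164840698242), (35.721439361572266, 135.6462860107422), 77.48454284667969) 0.2687466251817229
[[536.4000244140625, -52.5], [668.7999877929688, -81.9000015258789], [676.5999755859375, -47.0], [544.0999755859375, -17.600000381469727]]
knob top 188 [ 0.55866285 -0.03393493  0.30320108] [[0.547953858663422, -0.04689883219960819, 0.29566085310469864], [0.5710235264421061, -0.02490070581848849, 0.30650652108077975]]
69 ((560.1881713867188, -36.59687805175781), 11.634718894958496)
side yel 66 ztop [0.1261 0.1392 0.1399 0.1408] mid [0.572  0.0251] yaw -0.23 len 0.0387 zmin 0.10143339598474321
side blu 51 ztop [0.1277 0.1407 0.1414 0.1424] mid [ 0.5532 -0.0575] yaw -0.225 len 0.0378 zmin 0.10386793305249853
side blk 55 ztop [0.1282 0.1318 0.1321 0.133 ] mid [0.5925 0.1073] yaw -0.251 len 0.0369 zmin 0.10148488935746569
top bracket ((606.2979125976562, -51.27534103393555), (33.90769577026367, 135.05548095703125), 78.15593719482422) 0.269119264047698
[[536.7000122070312, -54.0], [668.9000244140625, -81.69999694824219], [675.9000244140625, -48.5], [543.7000122070312, -20.799999237060547]]
knob top 165 [ 0.55870828 -0.03757597  0.30483703] [[0.5481669568695503, -0.04749824853528574, 0.30039889398593683], [0.5701847760803328, -0.027406303347624984, 0.3074971730849906]]
75 ((559.190185546875, -37.74699020385742), 11.071911811828613)
top yel 61 ztop [0.1387 0.1407 0.1413 0.1423] mid [0.572  0.0228] yaw -0.225 len 0.0359 zmin 0.10063357751917823
top blu 24 ztop [0.1402 0.1417 0.1419 0.1423] mid [ 0.5431 -0.0567] yaw -0.198 len 0.016 zmin 0.11736863998354319
top blk 48 ztop [0.13   0.1326 0.1329 0.1332] mid [0.5907 0.1052] yaw -0.249 len 0.0365 zmin 0.10008528641956005
```

```bash
python3 - <<'E'
from h import *
for n in('side','top'):
    z=np.load(n+'0.npz');d=z['d'];c=cams.camera_info(n)
    P=pts(c,d,d>0)
    for lo,hi in((.0,.15),(.15,.3),(.3,.45),(.45,.6)):
        for yl in(-.6,-.5,-.4,-.3,-.2,-.1):
            m=(P[:,0]>lo)&(P[:,0]<hi)&(P[:,1]>yl)&(P[:,1]<yl+.1)
            print(n,lo,yl,P[m,2].max().round(3) if m.any() else None,end=' | ')
        print()
E
```

```text
side 0.0 -0.6 0.411 | side 0.0 -0.5 0.408 | side 0.0 -0.4 0.004 | side 0.0 -0.3 0.003 | side 0.0 -0.2 0.002 | side 0.0 -0.1 0.003 | 
side 0.15 -0.6 0.399 | side 0.15 -0.5 0.411 | side 0.15 -0.4 0.002 | side 0.15 -0.3 0.003 | side 0.15 -0.2 0.004 | side 0.15 -0.1 0.487 | 
side 0.3 -0.6 0.182 | side 0.3 -0.5 0.01 | side 0.3 -0.4 0.01 | side 0.3 -0.3 0.003 | side 0.3 -0.2 0.004 | side 0.3 -0.1 0.004 | 
side 0.45 -0.6 0.182 | side 0.45 -0.5 0.082 | side 0.45 -0.4 0.007 | side 0.45 -0.3 0.003 | side 0.45 -0.2 0.04 | side 0.45 -0.1 0.307 | 
top 0.0 -0.6 None | top 0.0 -0.5 None | top 0.0 -0.4 None | top 0.0 -0.3 None | top 0.0 -0.2 None | top 0.0 -0.1 None | 
top 0.15 -0.6 0.181 | top 0.15 -0.5 0.006 | top 0.15 -0.4 0.006 | top 0.15 -0.3 0.007 | top 0.15 -0.2 0.006 | top 0.15 -0.1 0.007 | 
top 0.3 -0.6 0.184 | top 0.3 -0.5 0.013 | top 0.3 -0.4 0.012 | top 0.3 -0.3 0.006 | top 0.3 -0.2 0.005 | top 0.3 -0.1 0.007 | 
top 0.45 -0.6 0.183 | top 0.45 -0.5 0.084 | top 0.45 -0.4 0.009 | top 0.45 -0.3 0.007 | top 0.45 -0.2 0.042 | top 0.45 -0.1 0.308 |
```

Emit:
drive_tool --series '[{"dz":-1,"fingers":1},{"dz":-1},{"dz":-1},{"dz":-1,"wz":0.9},{"dz":-1,"wz":0.9},{"dz":-1,"wz":0.9},{"dz":-1,"wz":0.9},{"dy":0.5,"wz":0.9},{"dy":1,"wz":0.9},{"dy":1,"wz":0.9}]' --squeeze 60

```text
schema error: expected keys fingers, dx, dy, dz, wx, wy, wz
```

Emit:
drive_tool --series '[{"fingers":1,"dx":0,"dy":0,"dz":-1,"wx":0,"wy":0,"wz":0},{"fingers":1,"dx":0,"dy":0,"dz":-1,"wx":0,"wy":0,"wz":0},{"fingers":1,"dx":0,"dy":0,"dz":-1,"wx":0,"wy":0,"wz":0},{"fingers":1,"dx":0,"dy":0,"dz":-1,"wx":0,"wy":0,"wz":0.9},{"fingers":1,"dx":0,"dy":0,"dz":-1,"wx":0,"wy":0,"wz":0.9},{"fingers":1,"dx":0,"dy":0,"dz":-1,"wx":0,"wy":0,"wz":0.9},{"fingers":1,"dx":0,"dy":0.5,"dz":-1,"wx":0,"wy":0,"wz":0.9},{"fingers":1,"dx":0,"dy":1,"dz":0,"wx":0,"wy":0,"wz":0.9},{"fingers":1,"dx":0,"dy":1,"dz":0,"wx":0,"wy":0,"wz":0.9},{"fingers":1,"dx":0,"dy":1,"dz":0,"wx":0,"wy":0,"wz":0.9}]' --squeeze 60

```text
clock: 1.4
eef_pos: [0.1725, -0.4336, 0.3803]
ee_rot: [3.131, -0.007, 2.932]
ft_force: [-0.3, -0.1, -0.6]
opening: 0.0853
```

Emit:
drive_tool --series '[{"fingers":1,"dx":-0.6,"dy":1,"dz":0,"wx":0,"wy":0,"wz":0},{"fingers":1,"dx":-0.6,"dy":1,"dz":0,"wx":0,"wy":0,"wz":0},{"fingers":1,"dx":-0.6,"dy":1,"dz":0,"wx":0,"wy":0,"wz":0},{"fingers":1,"dx":-0.6,"dy":1,"dz":0,"wx":0,"wy":0,"wz":0},{"fingers":1,"dx":-0.6,"dy":1,"dz":0,"wx":0,"wy":0,"wz":0},{"fingers":1,"dx":-0.6,"dy":1,"dz":0,"wx":0,"wy":0,"wz":0},{"fingers":1,"dx":-0.6,"dy":1,"dz":0,"wx":0,"wy":0,"wz":0},{"fingers":1,"dx":-0.6,"dy":1,"dz":0,"wx":0,"wy":0,"wz":0},{"fingers":1,"dx":-0.6,"dy":1,"dz":0,"wx":0,"wy":0,"wz":0},{"fingers":1,"dx":-0.6,"dy":1,"dz":0,"wx":0,"wy":0,"wz":0}]'

```text
clock: 2.65
eef_pos: [0.3752, -0.2116, 0.3806]
ee_rot: [3.129, -0.01, 2.93]
ft_force: [-0.0, -0.8, -0.1]
opening: 0.0854
```

Emit:
drive_tool --series '[{"fingers":1,"dx":-0.6,"dy":0.9,"dz":0,"wx":0.15,"wy":-0.12,"wz":0},{"fingers":1,"dx":-0.6,"dy":0.9,"dz":0,"wx":0,"wy":0,"wz":0},{"fingers":1,"dx":-0.6,"dy":0.9,"dz":0,"wx":0,"wy":0,"wz":0},{"fingers":1,"dx":-0.6,"dy":0.9,"dz":0,"wx":0,"wy":0,"wz":0},{"fingers":1,"dx":-0.6,"dy":0.9,"dz":0,"wx":0,"wy":0,"wz":0},{"fingers":1,"dx":-0.6,"dy":0.9,"dz":0,"wx":0,"wy":0,"wz":0},{"fingers":1,"dx":-0.6,"dy":0.9,"dz":0,"wx":0,"wy":0,"wz":0},{"fingers":1,"dx":-0.6,"dy":0.9,"dz":0,"wx":0,"wy":0,"wz":0},{"fingers":1,"dx":-0.6,"dy":0.9,"dz":0,"wx":0,"wy":0,"wz":0},{"fingers":1,"dx":0,"dy":0,"dz":0,"wx":0,"wy":0,"wz":0}]'

```text
clock: 3.9
eef_pos: [0.5547, -0.0332, 0.3764]
ee_rot: [-3.141, -0.008, 2.934]
ft_force: [-0.3, -0.6, -0.9]
opening: 0.0849
```

```bash
python3 - <<'E'
from h import *
s=read_state();print(s['clock'],s['eef_pos'],s['ee_rot'],s['qpos'].round(3))
T=Rm(s['ee_rot']);print((T.T@(np.array([.5595,-.037,.275])-s['eef_pos'])*1000).round(1))
p,d=cams.camera('wrist');cv2.imwrite('pics/w1.png',p[:,:,::-1])
E
```

```text
3.9 [ 0.55473627 -0.03317813  0.37642753] [-3.14138721 -0.00800576  2.93350412] [ 0.22   0.301  0.605 -0.003 -1.882 -1.999]
[ -6.3  -2.7 101.4]
```

View pics/w1.png

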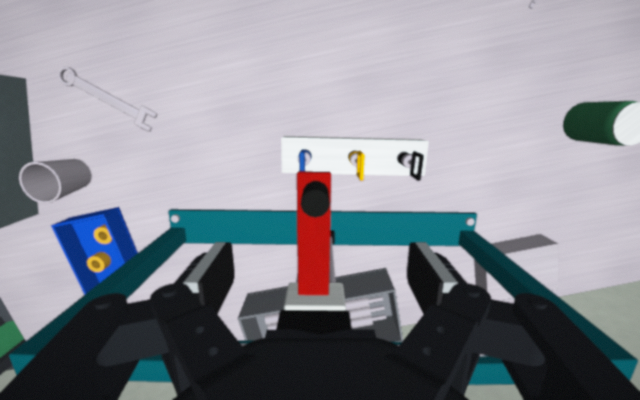

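The wrist view shows the knob at (315,198), centred between the fingers, with the bracket running straight down the picture. That means the yaw is aligned. I'll now check the position by casting a ray through the knob.

```bash
python3 - <<'E'
from h import *
c=cams.camera_info('wrist')
print(proj(c,[[.5595,-.037,.31],[.5595,-.037,.274],[.572,.024,.141]]))
p=cv2.imread('pics/w1.png')
cv2.imwrite('pics/w1z.png',cv2.resize(p[130:300,270:430],None,fx=3.5,fy=3.5,interpolation=cv2.INTER_CUBIC))
E
```

```text
[[318.1360486  204.57552768]
 [318.44771826 193.04516214]
 [363.75931416 167.09290005]]
```

View pics/w1z.png

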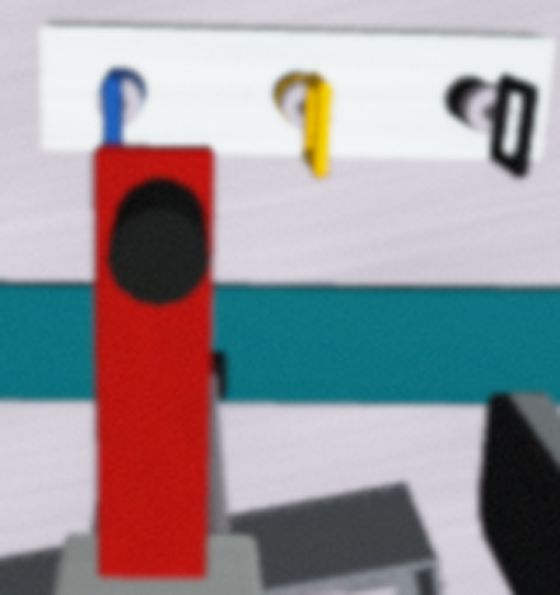

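```bash
python3 - <<'E'
from h import *
w=cams.camera_info('wrist');t=cams.camera_info('top');s=cams.camera_info('side')
# zoom pixel (X)/k + x0 with half-pixel shift
print('knob top',onz(t,[[255+414/5-.4,145+228/5-.4]],.31), 'wrist',onz(w,[[315,202.5]],.31),'side',onz(s,[[265+265/4-.4,120+15/4-.4]],.31))
print('bar   top',onz(t,[[255+242/5-.4,145+263/5-.4]],.1375),'wrist',onz(w,[[360.5,165.5]],.1375), 'side',onz(s,[[265+182/4-.4,120+369/4-.4]],.1400))
print('bracket top mid near knob',onz(t,[[255+370/5,145+250/5],[255+468/5,145+268/5]],.27).mean(0))
E
```

```text
knob top [[ 0.55762128 -0.03728422  0.31      ]] wrist [[ 0.55716376 -0.03919944  0.31      ]] side [[ 0.55802531 -0.03264914  0.31      ]]
bar   top [[0.57172883 0.0221063  0.1375    ]] wrist [[0.56956787 0.02026679 0.1375    ]] side [[0.57331091 0.02211189 0.14      ]]
bracket top mid near knob [ 0.55312678 -0.04134168  0.27      ]
```

Emit:
drive_tool --series '[{"fingers":1,"dx":-0.2,"dy":-0.14,"dz":0,"wx":0,"wy":-0.1,"wz":0},{"fingers":1,"dx":0,"dy":0,"dz":0.6,"wx":0,"wy":0,"wz":0},{"fingers":1,"dx":0,"dy":0,"dz":0.6,"wx":0,"wy":0,"wz":0},{"fingers":1,"dx":0,"dy":0,"dz":0.6,"wx":0,"wy":0,"wz":0},{"fingers":1,"dx":0,"dy":0,"dz":0.6,"wx":0,"wy":0,"wz":0},{"fingers":1,"dx":0,"dy":0,"dz":0.5,"wx":0,"wy":0,"wz":0},{"fingers":1,"dx":0,"dy":0,"dz":0.4,"wx":0,"wy":0,"wz":0},{"fingers":1,"dx":0,"dy":0,"dz":0.3,"wx":0,"wy":0,"wz":0},{"fingers":1,"dx":0,"dy":0,"dz":0.2,"wx":0,"wy":0,"wz":0},{"fingers":1,"dx":0,"dy":0,"dz":0,"wx":0,"wy":0,"wz":0}]'

```text
clock: 5.2
eef_pos: [0.5568, -0.0457, 0.2833]
ee_rot: [3.14, 0.011, 2.926]
ft_force: [0.4, 0.1, -0.7]
opening: 0.0854
```

Emit:
drive_tool --series '[{"fingers":1,"dx":0,"dy":0.32,"dz":0,"wx":0,"wy":0.1,"wz":0},{"fingers":1,"dx":0,"dy":0,"dz":0.2,"wx":0,"wy":0,"wz":0},{"fingers":1,"dx":0,"dy":0,"dz":0.12,"wx":0,"wy":0,"wz":0},{"fingers":1,"dx":0,"dy":0,"dz":0,"wx":0,"wy":0,"wz":0},{"fingers":1,"dx":0,"dy":0,"dz":0,"wx":0,"wy":0,"wz":0},{"fingers":1,"dx":0,"dy":0,"dz":0,"wx":0,"wy":0,"wz":0},{"fingers":1,"dx":0,"dy":0,"dz":0,"wx":0,"wy":0,"wz":0},{"fingers":1,"dx":0,"dy":0,"dz":0,"wx":0,"wy":0,"wz":0},{"fingers":1,"dx":0,"dy":0,"dz":0,"wx":0,"wy":0,"wz":0},{"fingers":1,"dx":0,"dy":0,"dz":0,"wx":0,"wy":0,"wz":0}]'

```text
clock: 6.45
eef_pos: [0.5593, -0.0372, 0.2757]
ee_rot: [3.14, 0.004, 2.927]
ft_force: [-0.2, 0.3, -0.6]
opening: 0.0856
```

```bash
python3 - <<'E'
from h import *
s=read_state();print(s['clock'],s['eef_pos'],s['ee_rot'],s['ft_force'])
p,d=cams.camera('wrist');cv2.imwrite('pics/w2.png',p[:,:,::-1])
p,d=cams.camera('side');cv2.imwrite('pics/s2.png',cv2.resize(p[70:320,200:420],None,fx=2.4,fy=2.4)[:,:,::-1])
E
```

```text
6.45 [ 0.55932051 -0.0372059   0.27572059] [3.14010123 0.00432421 2.92664887] [-0.18483878  0.34598342 -0.59421797]
```

View pics/w2.png

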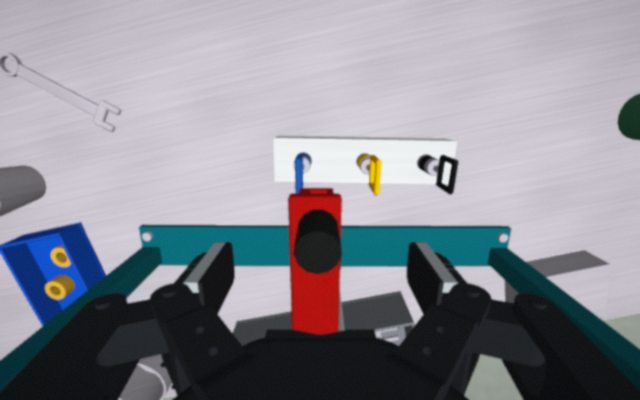

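View pics/s2.png

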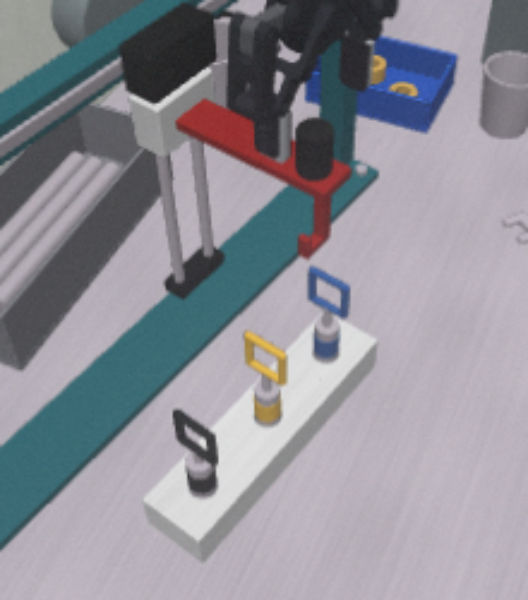

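```bash
python3 - <<'E'
from h import *
c=cams.camera_info('side')
s=read_state();T=Rm(s['ee_rot']);e=s['eef_pos']
P=[e+T@np.array(v) for v in([0,.043,0],[0,.043,-.013],[0,.057,-.013],[0,-.043,-.013],[0,0,0])]
print(((proj(c,P)-[200,70])*2.4).round(0))
p,d=cams.camera('side')
for uv in((268,152),(282,155),(345,85),(315,130),(268,120)):
    u=int(uv[0]/2.4+200);v=int(uv[1]/2.4+70);r=rays(c,[[u,v]])[0]; w=c['eye']+r*d[v,u];print(uv,w.round(3),'tool',(T.T@(w-e)).round(3))
E
```

```text
[[277. 198.]
 [276. 183.]
 [263. 195.]
 [350. 117.]
 [314. 163.]]
(268, 152) [0.568 0.02  0.327] tool [ 0.004  0.057 -0.051]
(282, 155) [0.561 0.014 0.323] tool [ 0.01   0.051 -0.048]
(345, 85) [ 0.645 -0.324  0.13 ] tool [-0.144 -0.262  0.146]
(315, 130) [ 0.559 -0.036  0.306] tool [ 0.     0.001 -0.03 ]
(268, 120) [0.561 0.032 0.362] tool [ 0.013  0.068 -0.086]
```

```bash
python3 - <<'E'
from h import *
c=cams.camera_info('side')
s=read_state();T=Rm(s['ee_rot']);e=s['eef_pos']
p,d=cams.camera('side')
P=pts(c,d,d>0);q=(P-e)@T
m=(abs(q[:,0])<.05)&(q[:,1]>.02)&(q[:,1]<.1)&(q[:,2]<.03)&(q[:,2]>-.12)
Q=q[m]
for a in np.arange(-.1,.03,.01):
    k=(Q[:,2]>=a)&(Q[:,2]<a+.01)
    if k.any(): print(a.round(2),k.sum(),Q[k].min(0).round(3),Q[k].max(0).round(3))
im=cv2.resize(p[80:170,260:380],None,fx=6,fy=6,interpolation=cv2.INTER_CUBIC);cv2.imwrite('pics/s3.png',im[:,:,::-1])
E
```

```text
-0.1 234 [-0.012  0.029 -0.1  ] [ 0.017  0.076 -0.09 ]
-0.09 93 [-0.01   0.038 -0.09 ] [ 0.014  0.076 -0.08 ]
-0.08 40 [ 0.004  0.043 -0.08 ] [ 0.012  0.059 -0.07 ]
-0.07 85 [-0.006  0.045 -0.07 ] [ 0.012  0.058 -0.06 ]
-0.06 75 [-0.007  0.045 -0.06 ] [ 0.012  0.058 -0.05 ]
-0.05 42 [-0.006  0.044 -0.05 ] [ 0.012  0.057 -0.04 ]
-0.04 3 [ 0.002  0.05  -0.04 ] [ 0.007  0.05  -0.039]
```

View pics/s3.png

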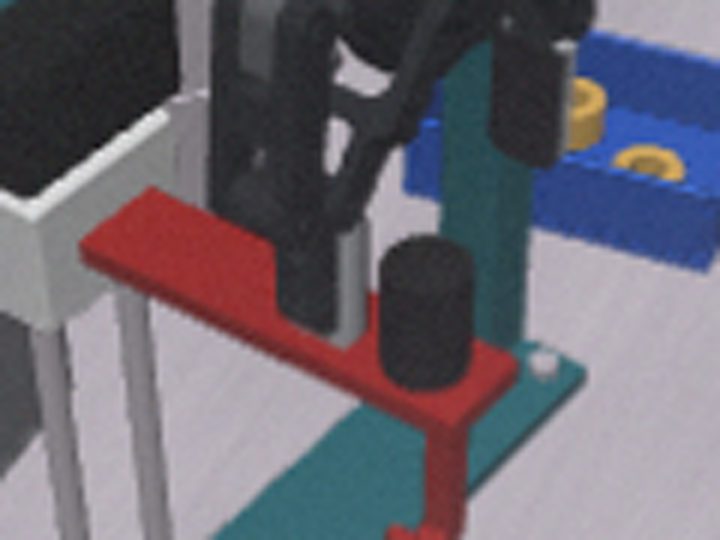

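```bash
python3 - <<'E'
from h import *
s=read_state();T=Rm(s['ee_rot']);e=s['eef_pos']
c=cams.camera_info('wrist')
p,d=cams.camera('wrist')
print('eye tool',T.T@(c['eye']-e))
m=np.zeros(d.shape,bool);m[235:300,180:236]=1;m[235:300,405:470]=1
q=(pts(c,d,m)-e)@T
q=q[q[:,2]<.02]; 
print(len(q),np.percentile(q,[1,50,99],axis=0).round(3))
for sg in(-1,1):
    k=q[q[:,1]*sg>0]; print(k[np.argsort(k[:,2])[-8:]].round(3))
m=np.zeros(d.shape,bool);m[245:262,310:325]=1
print('knob',np.median((pts(c,d,m)),axis=0), 'bracket',np.median(pts(c,d,(lambda z:(z.__setitem__((slice(300,315),slice(300,330)),1),z)[1])(np.zeros(d.shape,bool))),axis=0))
E
```

```text
eye tool [ 7.17207112e-02  5.50952838e-05 -1.68608630e-01]
5121 [[-0.009 -0.055 -0.088]
 [ 0.009  0.042 -0.063]
 [ 0.014  0.055 -0.04 ]]
[[-0.006 -0.043 -0.039]
 [-0.005 -0.043 -0.039]
 [-0.004 -0.043 -0.039]
 [-0.004 -0.043 -0.039]
 [ 0.001 -0.043 -0.039]
 [ 0.006 -0.043 -0.039]
 [-0.    -0.043 -0.039]
 [ 0.002 -0.043 -0.038]]
[[-0.002  0.043 -0.039]
 [-0.004  0.042 -0.039]
 [ 0.001  0.043 -0.039]
 [ 0.007  0.043 -0.039]
 [ 0.005  0.043 -0.039]
 [ 0.002  0.043 -0.039]
 [ 0.002  0.043 -0.039]
 [-0.005  0.043 -0.038]]
knob [ 0.55964195 -0.03911376  0.30568057] bracket [ 0.61850618 -0.05418089  0.2697563 ]
```

The wrist and side depth agree that the open fingertips end about 39 mm short of the reported TCP. The text says about 13 mm. At this height the fingers would close above the knob, so I'll go lower by the measured tip, then part-close and re-measure.

Emit:
drive_tool --series '[{"fingers":1,"dx":0,"dy":-0.04,"dz":0.4,"wx":0,"wy":0,"wz":0},{"fingers":1,"dx":0,"dy":0,"dz":0.4,"wx":0,"wy":0,"wz":0},{"fingers":0.5,"dx":0,"dy":0,"dz":0.2,"wx":0,"wy":0,"wz":0},{"fingers":0.5,"dx":0,"dy":0,"dz":0,"wx":0,"wy":0,"wz":0},{"fingers":0.5,"dx":0,"dy":0,"dz":0,"wx":0,"wy":0,"wz":0},{"fingers":0.5,"dx":0,"dy":0,"dz":0,"wx":0,"wy":0,"wz":0},{"fingers":0.5,"dx":0,"dy":0,"dz":0,"wx":0,"wy":0,"wz":0},{"fingers":0.5,"dx":0,"dy":0,"dz":0,"wx":0,"wy":0,"wz":0},{"fingers":0.5,"dx":0,"dy":0,"dz":0,"wx":0,"wy":0,"wz":0},{"fingers":0.5,"dx":0,"dy":0,"dz":0,"wx":0,"wy":0,"wz":0}]'

```text
clock: 7.95
eef_pos: [0.5592, -0.0382, 0.2489]
ee_rot: [3.14, 0.004, 2.927]
ft_force: [-1.2, -0.4, 0.3]
opening: 0.043
```

```bash
cat > tip.py <<'E'
from h import *
s=read_state();T=Rm(s['ee_rot']);e=s['eef_pos']
c=cams.camera_info('wrist')
p,d=cams.camera('wrist')
import sys
cv2.imwrite(f'pics/{sys.argv[1]}.png',p[:,:,::-1])
m=np.zeros(d.shape,bool);m[225:330,180:470]=1
P=pts(c,d,m);q=(P-e)@T
k=(abs(q[:,0])<.016)&(abs(q[:,1])<.07)&(q[:,2]<.03)
for lo,hi in((-.07,-.014),(.014,.07)):
    a=q[k&(q[:,1]>lo)&(q[:,1]<hi)&(P[:,2]>.273-.0)]
    print('side',lo,len(a), a[np.argsort(a[:,2])[-6:]].round(3).tolist())
print(e,s['ee_rot'],s['ft_force'],s['opening'])
E
python3 tip.py w4
python3 - <<'E'
from h import *
p,d=cams.camera('side')
im=cv2.resize(p[80:170,260:380],None,fx=6,fy=6,interpolation=cv2.INTER_CUBIC);cv2.imwrite('pics/s4.png',im[:,:,::-1])
E
```

```text
side -0.07 4823 [[0.009, -0.021, -0.028], [-0.001, -0.021, -0.028], [-0.002, -0.021, -0.028], [-0.006, -0.022, -0.028], [-0.001, -0.021, -0.028], [-0.0, -0.021, -0.027]]
side 0.014 5215 [[-0.002, 0.021, -0.028], [-0.002, 0.022, -0.028], [-0.001, 0.021, -0.028], [-0.003, 0.022, -0.028], [-0.001, 0.021, -0.028], [-0.0, 0.021, -0.028]]
[ 0.55921221 -0.03823427  0.24892134] [3.14018069 0.0043247  2.9267428 ] [-1.1956491  -0.40820599  0.28759326] 0.043008269766071666
```

View pics/s4.png

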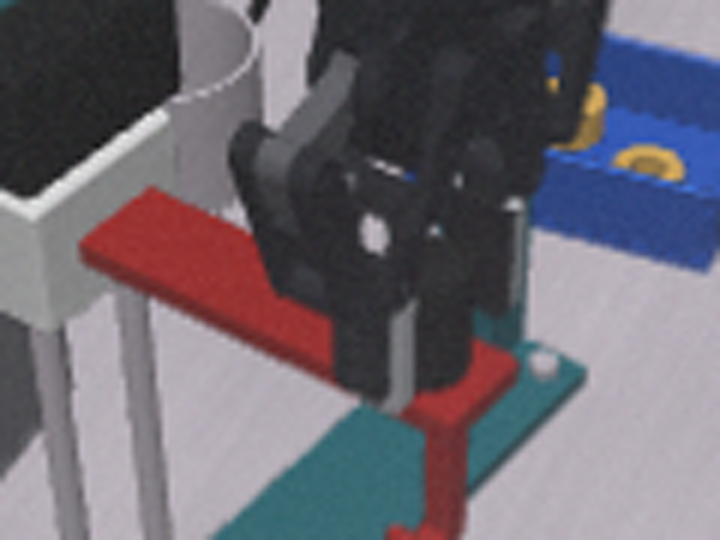

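View pics/w4.png

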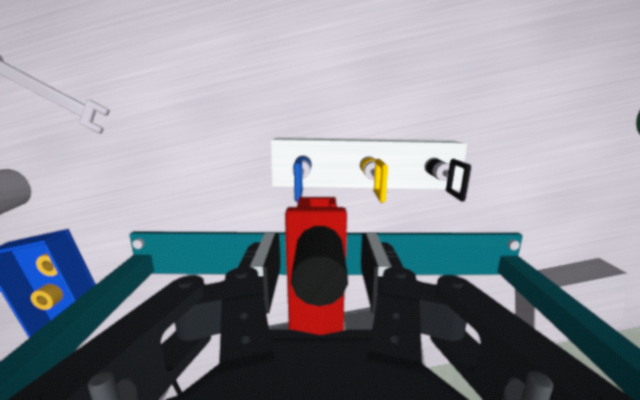

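The knob lies centred between the pads, pixel 320 against pads at 268 and 373, and the tips are about 7 mm above the bracket. Closing.

Emit:
drive_tool --series '[{"fingers":0.3,"dx":0,"dy":0,"dz":-0.04,"wx":0,"wy":0,"wz":0},{"fingers":0.2,"dx":0,"dy":0,"dz":0,"wx":0,"wy":0,"wz":0},{"fingers":0.1,"dx":0,"dy":0,"dz":0,"wx":0,"wy":0,"wz":0},{"fingers":0,"dx":0,"dy":0,"dz":0,"wx":0,"wy":0,"wz":0},{"fingers":0,"dx":0,"dy":0,"dz":0,"wx":0,"wy":0,"wz":0},{"fingers":0,"dx":0,"dy":0,"dz":0,"wx":0,"wy":0,"wz":0},{"fingers":0,"dx":0,"dy":0,"dz":0,"wx":0,"wy":0,"wz":0},{"fingers":0,"dx":0,"dy":0,"dz":0,"wx":0,"wy":0,"wz":0},{"fingers":0,"dx":0,"dy":0,"dz":0,"wx":0,"wy":0,"wz":0},{"fingers":0,"dx":0,"dy":0,"dz":0,"wx":0,"wy":0,"wz":0}]' --squeeze 90

```text
clock: 9.3
eef_pos: [0.5591, -0.0384, 0.2502]
ee_rot: [3.14, 0.004, 2.927]
ft_force: [-0.4, 0.9, 0.8]
opening: 0.0238
```

```bash
python3 tip.py w5
```

```text
side -0.07 4624 [[0.012, -0.016, -0.031], [0.012, -0.018, -0.031], [0.012, -0.015, -0.031], [0.012, -0.015, -0.031], [0.012, -0.017, -0.031], [0.012, -0.016, -0.03]]
side 0.014 4972 [[0.012, 0.016, -0.031], [0.012, 0.018, -0.031], [0.012, 0.014, -0.031], [0.012, 0.016, -0.03], [0.012, 0.015, -0.03], [0.011, 0.017, -0.029]]
[ 0.55910381 -0.03836249  0.25020709] [3.14037002 0.00442014 2.92673116] [-0.36024686  0.89583446  0.76947332] 0.023839881300438535
```

Emit:
drive_tool --series '[{"fingers":0,"dx":0,"dy":0.2,"dz":0,"wx":0,"wy":0,"wz":0},{"fingers":0,"dx":0,"dy":0.3,"dz":0,"wx":0,"wy":0,"wz":0},{"fingers":0,"dx":0,"dy":0.3,"dz":0,"wx":0,"wy":0,"wz":0},{"fingers":0,"dx":0,"dy":0.2,"dz":0,"wx":0,"wy":0,"wz":0},{"fingers":0,"dx":0,"dy":0,"dz":0.1,"wx":0,"wy":0,"wz":0},{"fingers":0,"dx":0,"dy":0,"dz":0.2,"wx":0,"wy":0,"wz":0},{"fingers":0,"dx":0,"dy":0,"dz":0.2,"wx":0,"wy":0,"wz":0},{"fingers":0,"dx":0,"dy":0,"dz":0.2,"wx":0,"wy":0,"wz":0},{"fingers":0,"dx":0,"dy":0,"dz":0.1,"wx":0,"wy":0,"wz":0},{"fingers":0,"dx":0,"dy":0,"dz":0,"wx":0,"wy":0,"wz":0}]'

```text
clock: 10.6
eef_pos: [0.5657, -0.0122, 0.2451]
ee_rot: [3.14, 0.022, 2.929]
ft_force: [-4.7, 1.2, 11.8]
opening: 0.0237
```

```bash
cat > side.py <<'E'
from h import *
import sys
s=read_state();print(s['clock'],s['eef_pos'],s['ee_rot'],s['ft_force'],s['opening'])
d0=s['eef_pos']-[.5591,-.0384,.2502]; print('hook dx,dy,dz mm',np.round(1000*np.array([d0[0]*.9776-d0[1]*.2104,d0[0]*.2104+d0[1]*.9776,d0[2]]),1))
p,d=cams.camera('side');np.savez(f'{sys.argv[1]}.npz',p=p,d=d)
im=cv2.resize(p[90:250,255:375],None,fx=4,fy=4,interpolation=cv2.INTER_CUBIC)[:600];cv2.imwrite(f'pics/{sys.argv[1]}.png',im[:,:,::-1])
E
python3 side.py s6
```

```text
10.6 [ 0.5657193  -0.01222456  0.24514334] [3.13956029 0.02194129 2.9292144 ] [-4.70257526  1.17425594 11.80035089] 0.023713270252163004
hook dx,dy,dz mm [ 1.  27.  -5.1]
```

View pics/s6.png

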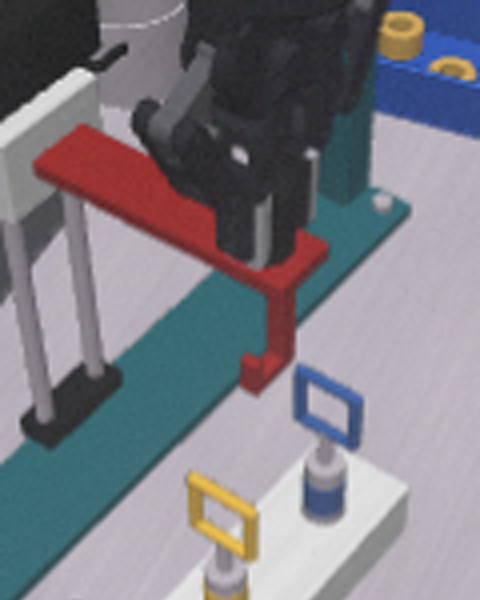

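Emit:
drive_tool --series '[{"fingers":0,"dx":0,"dy":0,"dz":0.3,"wx":0,"wy":0.1,"wz":0},{"fingers":0,"dx":0,"dy":0,"dz":0.3,"wx":0,"wy":0.1,"wz":0},{"fingers":0,"dx":0,"dy":0,"dz":0.3,"wx":0,"wy":0.06,"wz":0},{"fingers":0,"dx":0,"dy":0,"dz":0.3,"wx":0,"wy":0.06,"wz":0},{"fingers":0,"dx":0,"dy":0,"dz":0.3,"wx":0,"wy":0.06,"wz":0},{"fingers":0,"dx":0,"dy":0,"dz":0.3,"wx":0,"wy":0.06,"wz":0},{"fingers":0,"dx":0,"dy":0,"dz":0.3,"wx":0,"wy":0.06,"wz":0},{"fingers":0,"dx":0,"dy":0,"dz":0.3,"wx":0,"wy":0.06,"wz":0},{"fingers":0,"dx":0,"dy":0,"dz":0.3,"wx":0,"wy":0.06,"wz":0},{"fingers":0,"dx":0,"dy":0,"dz":0.1,"wx":0,"wy":0.06,"wz":0}]'

```text
clock: 11.9
eef_pos: [0.5646, -0.0119, 0.2029]
ee_rot: [3.138, -0.007, 2.933]
ft_force: [-7.3, 2.4, 13.1]
opening: 0.0237
```

```bash
python3 side.py s7
```

```text
11.9 [ 0.56458281 -0.01190873  0.20285241] [ 3.13783629 -0.00708367  2.93295498] [-7.32350211  2.3946317  13.0909086 ] 0.023707488136435338
hook dx,dy,dz mm [ -0.2  27.1 -47.3]
```

View pics/s7.png

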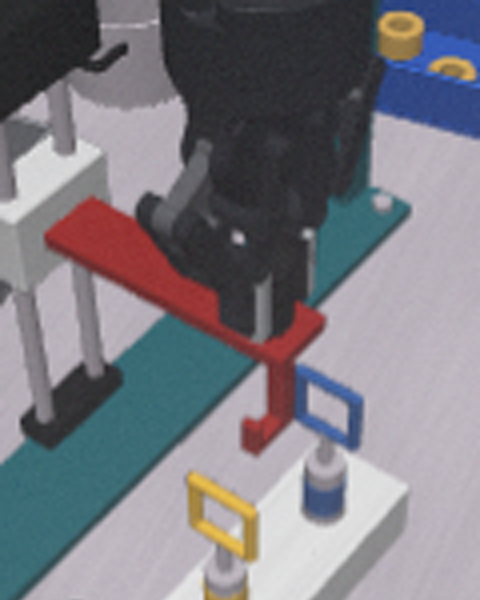

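Emit:
drive_tool --series '[{"fingers":0,"dx":0,"dy":0,"dz":0.3,"wx":0,"wy":0.02,"wz":0},{"fingers":0,"dx":0,"dy":0,"dz":0.3,"wx":0,"wy":0.02,"wz":0},{"fingers":0,"dx":0,"dy":0,"dz":0.3,"wx":0,"wy":0.02,"wz":0},{"fingers":0,"dx":0,"dy":0,"dz":0.3,"wx":0,"wy":0.02,"wz":0},{"fingers":0,"dx":0,"dy":0,"dz":0.3,"wx":0,"wy":0.02,"wz":0},{"fingers":0,"dx":0,"dy":0,"dz":0.3,"wx":0,"wy":0.02,"wz":0},{"fingers":0,"dx":0,"dy":0,"dz":0.3,"wx":0,"wy":0.02,"wz":0},{"fingers":0,"dx":0,"dy":0,"dz":0.2,"wx":0,"wy":0.02,"wz":0},{"fingers":0,"dx":0,"dy":0,"dz":0.12,"wx":0,"wy":0.03,"wz":0},{"fingers":0,"dx":0,"dy":0,"dz":0.12,"wx":0,"wy":0.03,"wz":0}]'

```text
clock: 13.2
eef_pos: [0.5651, -0.012, 0.1691]
ee_rot: [3.137, 0.004, 2.935]
ft_force: [-8.3, 2.6, 14.8]
opening: 0.0237
```

```bash
python3 side.py s8
```

```text
13.2 [ 0.56505692 -0.01201054  0.16911238] [3.13734623 0.00371926 2.93510549] [-8.30617667  2.61306333 14.75911267] 0.02367201870220436
hook dx,dy,dz mm [  0.3  27.1 -81.1]
```

View pics/s8.png

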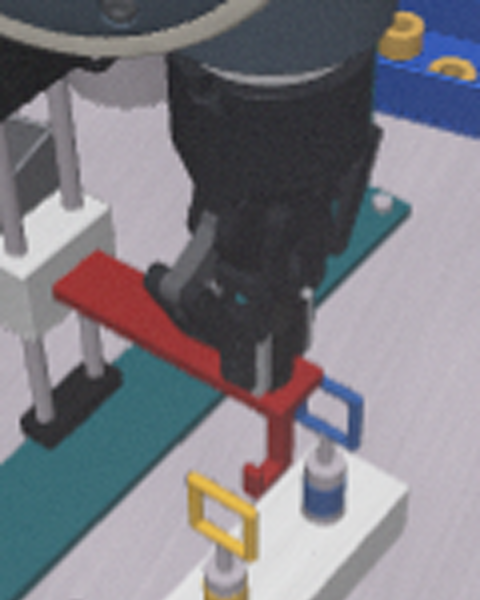

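```bash
cat > chk.py <<'E'
from h import *
import sys
z=np.load(sys.argv[1]+'.npz');p,d=z['p'],z['d'];c=cams.camera_info('side');s=read_state()
hsv=cv2.cvtColor(p,cv2.COLOR_RGB2HSV);H,S,V=[hsv[...,i].astype(int) for i in range(3)]
ex=np.array([.9776,-.2104,0]);ey=np.array([.2104,.9776,0]);ez=np.array([0,0,1.])
e=s['eef_pos'];B=np.c_[ex,ey,ez]
seat=np.array([e[0],e[1],e[2]-.0502]); print('seat',seat.round(4))
roi=np.zeros(d.shape,bool);roi[90:250,255:375]=1
red=((H<8)|(H>172))&(S>120)&(V>50)&roi
q=(pts(c,d,red)-seat)@B
t=q[(q[:,2]>.055)]; print('bracket top dz',np.percentile(t[:,2],[50,80]).round(4),'expect .070; y',np.percentile(t[:,1],[2,98]).round(3))
f=q[q[:,2]<.04]; print('foot',len(f)); print(np.percentile(f,[2,50,98],axis=0).round(4))
tip=q[(q[:,1]>.006)&(q[:,2]<.03)]; print('tip',len(tip),tip.max(0).round(4) if len(tip) else '',np.percentile(tip[:,2],90) if len(tip) else '')
y=(pts(c,d,(H>15)&(H<32)&(S>110)&roi)-seat)@B; y=y[(y[:,2]>-.06)&(y[:,2]<.08)]
print('yellow rel seat: ',np.percentile(y,[2,50,98],axis=0).round(4).tolist())
bt=y[y[:,2]>np.percentile(y[:,2],97)-.007]; print('bar y mid',np.median(bt[:,1]).round(4),'ztop',np.percentile(y[:,2],[95,99]).round(4))
print('proj tip top, seat, px in zoom',((proj(c,[seat+.010*ey+.012*ez,seat,seat+.013*ey-.008*ez])-[255,90])*4).round(0).tolist())
E
python3 chk.py s8; python3 - <<'E'
import cv2
p=cv2.imread('pics/s8.png')[360:600,150:400];cv2.imwrite('pics/s8z.png',cv2.resize(p,None,fx=2.4,fy=2.4))
E
```

```text
seat [ 0.5651 -0.012   0.1189]
bracket top dz [0.0689 0.0697] expect .070; y [-0.016  0.017]
foot 92
[[-0.004  -0.0081 -0.0037]
 [-0.0004 -0.0047  0.0069]
 [ 0.0046  0.0146  0.0281]]
tip 29 [0.0041 0.015  0.0134] 0.01156740774273272
yellow rel seat:  [[-0.0194, 0.0346, -0.058], [-0.0019, 0.0386, -0.0005], [0.0179, 0.0475, 0.0211]]
bar y mid 0.0378 ztop [0.0207 0.0217]
proj tip top, seat, px in zoom [[254.0, 467.0], [267.0, 469.0], [251.0, 496.0]]
```

View pics/s8z.png

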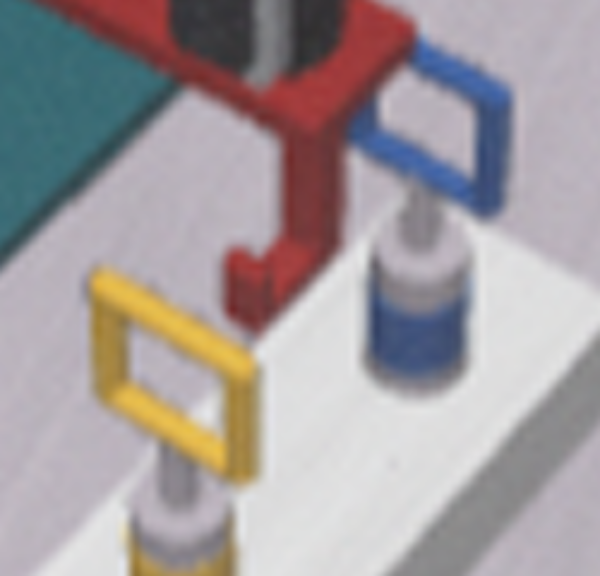

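Emit:
drive_tool --series '[{"fingers":0,"dx":0,"dy":0,"dz":0.18,"wx":0,"wy":0.03,"wz":0},{"fingers":0,"dx":0,"dy":0.1,"dz":0.12,"wx":0.01,"wy":0.03,"wz":0},{"fingers":0,"dx":0,"dy":0.1,"dz":0.12,"wx":0.01,"wy":0.03,"wz":0},{"fingers":0,"dx":0,"dy":0.1,"dz":0.12,"wx":0.01,"wy":0.03,"wz":0},{"fingers":0,"dx":0,"dy":0.1,"dz":0.12,"wx":0.01,"wy":0.03,"wz":0},{"fingers":0,"dx":0,"dy":0.1,"dz":0.12,"wx":0.01,"wy":0.03,"wz":0},{"fingers":0,"dx":0,"dy":0,"dz":0.12,"wx":0,"wy":0.03,"wz":0},{"fingers":0,"dx":0,"dy":0,"dz":0.12,"wx":0,"wy":0.03,"wz":0},{"fingers":0,"dx":0,"dy":0,"dz":0.12,"wx":0,"wy":0.03,"wz":0},{"fingers":0,"dx":0,"dy":0,"dz":0.12,"wx":0,"wy":0.03,"wz":0}]'

```text
clock: 14.5
eef_pos: [0.5678, 0.0001, 0.1679]
ee_rot: [3.14, 0.005, 2.936]
ft_force: [-8.8, 2.5, 15.6]
opening: 0.024
```

```bash
python3 side.py s9; python3 chk.py s9
```

```text
14.5 [5.67831258e-01 1.09782085e-04 1.67936987e-01] [3.13989192 0.00534547 2.9355324 ] [-8.80357298  2.53924095 15.56172374] 0.02400381606820681
hook dx,dy,dz mm [  0.4  39.5 -82.3]
seat [5.678e-01 1.000e-04 1.177e-01]
bracket top dz [0.0688 0.0698] expect .070; y [-0.016  0.017]
foot 75
[[-0.0046 -0.0087 -0.002 ]
 [-0.0008 -0.0056  0.0093]
 [ 0.0044  0.0126  0.0269]]
tip 11 [0.0042 0.0137 0.0122] 0.011972148189019066
yellow rel seat:  [[-0.0198, 0.019, -0.0588], [-0.0031, 0.0263, 0.0009], [0.0172, 0.0351, 0.0225]]
bar y mid 0.0259 ztop [0.022  0.0227]
proj tip top, seat, px in zoom [[238.0, 485.0], [251.0, 487.0], [235.0, 514.0]]
```

Relative to the seat, the bar's underside is at about +15.5 mm and the hook tip at +12. The window's sill is at about -11.5 and the floor's underside at -8, so the hook is centred in height. Sliding in.

Emit:
drive_tool --series '[{"fingers":0,"dx":0,"dy":0.1,"dz":0.12,"wx":0,"wy":0.03,"wz":0},{"fingers":0,"dx":0,"dy":0.1,"dz":0.12,"wx":0,"wy":0.03,"wz":0},{"fingers":0,"dx":0,"dy":0.1,"dz":0.12,"wx":0,"wy":0.03,"wz":0},{"fingers":0,"dx":0,"dy":0.1,"dz":0.12,"wx":0,"wy":0.03,"wz":0},{"fingers":0,"dx":0,"dy":0.1,"dz":0.12,"wx":0,"wy":0.03,"wz":0},{"fingers":0,"dx":0,"dy":0.1,"dz":0.12,"wx":0,"wy":0.03,"wz":0},{"fingers":0,"dx":0,"dy":0.1,"dz":0.12,"wx":0,"wy":0.03,"wz":0},{"fingers":0,"dx":0,"dy":0,"dz":0.12,"wx":0,"wy":0.03,"wz":0},{"fingers":0,"dx":0,"dy":0,"dz":0.12,"wx":0,"wy":0.03,"wz":0},{"fingers":0,"dx":0,"dy":0,"dz":0.12,"wx":0,"wy":0.03,"wz":0}]'

```text
clock: 15.8
eef_pos: [0.5716, 0.0168, 0.1685]
ee_rot: [3.139, 0.007, 2.936]
ft_force: [-8.0, 2.1, 15.5]
opening: 0.0236
```

```bash
python3 side.py s10; python3 chk.py s10;python3 - <<'E'
import cv2
p=cv2.imread('pics/s10.png')[360:600,120:370];cv2.imwrite('pics/s10z.png',cv2.resize(p,None,fx=2.4,fy=2.4))
E
```

```text
15.8 [0.57158904 0.01675984 0.16845585] [3.13890404 0.00679147 2.9360077 ] [-7.97171093  2.1316708  15.47982959] 0.023598249445084173
hook dx,dy,dz mm [  0.6  56.6 -81.7]
seat [0.5716 0.0168 0.1182]
bracket top dz [0.0689 0.0698] expect .070; y [-0.016  0.017]
foot 77
[[-0.0044 -0.0099 -0.0021]
 [-0.0018  0.0001  0.0106]
 [ 0.0035  0.0142  0.0282]]
tip 34 [0.0046 0.0146 0.0123] 0.011406579873069382
yellow rel seat:  [[-0.0198, -0.0005, -0.0591], [-0.0042, 0.0093, 0.0031], [0.0172, 0.0182, 0.0223]]
bar y mid 0.0085 ztop [0.0214 0.0225]
proj tip top, seat, px in zoom [[216.0, 507.0], [230.0, 509.0], [214.0, 537.0]]
```

View pics/s10z.png

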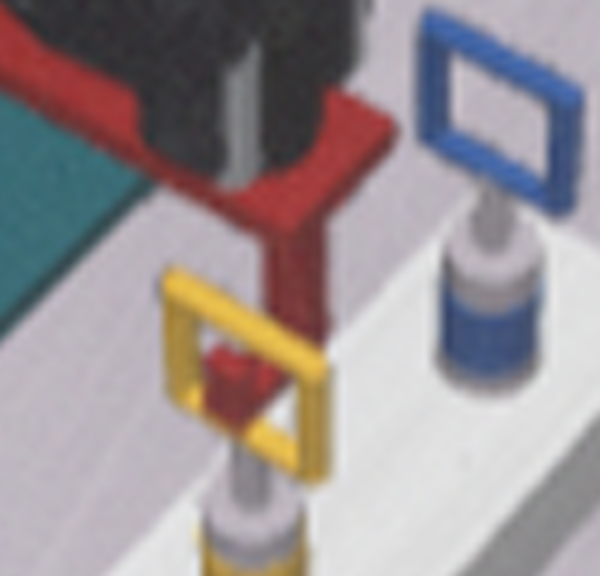

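The tip is through the yellow window, at zoom (235,385) with the bar above it. It needs about 6 mm more to put the bar over the seat.

Emit:
drive_tool --series '[{"fingers":0,"dx":0,"dy":0.09,"dz":0.12,"wx":0,"wy":0.03,"wz":0},{"fingers":0,"dx":0,"dy":0.08,"dz":0.12,"wx":0,"wy":0.03,"wz":0},{"fingers":0,"dx":0,"dy":0.08,"dz":0.12,"wx":0,"wy":0.03,"wz":0},{"fingers":0,"dx":0,"dy":0,"dz":0.12,"wx":0,"wy":0.03,"wz":0},{"fingers":0,"dx":0,"dy":0,"dz":0.12,"wx":0,"wy":0.03,"wz":0},{"fingers":0,"dx":0,"dy":0,"dz":0.12,"wx":0,"wy":0.03,"wz":0},{"fingers":0,"dx":0,"dy":0,"dz":0.12,"wx":0,"wy":0.03,"wz":0},{"fingers":0,"dx":0,"dy":0,"dz":0.12,"wx":0,"wy":0.03,"wz":0},{"fingers":0,"dx":0,"dy":0,"dz":0.12,"wx":0,"wy":0.03,"wz":0},{"fingers":0,"dx":0,"dy":0,"dz":0.12,"wx":0,"wy":0.03,"wz":0}]'

```text
clock: 17.1
eef_pos: [0.573, 0.0227, 0.1689]
ee_rot: [3.137, 0.008, 2.937]
ft_force: [-8.0, 2.0, 14.2]
opening: 0.0237
```

```bash
python3 side.py s11; python3 chk.py s11;python3 - <<'E'
import cv2
p=cv2.imread('pics/s11.png')[360:600,120:370];cv2.imwrite('pics/s11z.png',cv2.resize(p,None,fx=2.4,fy=2.4))
E
```

```text
17.1 [0.57297465 0.02271516 0.16886966] [3.13740883 0.00778771 2.93676804] [-8.04351682  2.04920121 14.21311003] 0.023680860803541207
hook dx,dy,dz mm [  0.7  62.7 -81.3]
seat [0.573  0.0227 0.1187]
bracket top dz [0.0689 0.0697] expect .070; y [-0.016  0.044]
foot 75
[[-0.0044 -0.0099 -0.0022]
 [-0.0015  0.0032  0.0078]
 [ 0.0047  0.0143  0.0277]]
tip 37 [0.005  0.0146 0.0134] 0.011269921156090212
yellow rel seat:  [[-0.0201, -0.0052, -0.0589], [-0.0053, 0.0032, 0.007], [0.017, 0.0121, 0.0218]]
bar y mid 0.0026 ztop [0.0213 0.0221]
proj tip top, seat, px in zoom [[208.0, 515.0], [222.0, 516.0], [205.0, 544.0]]
```

View pics/s11z.png

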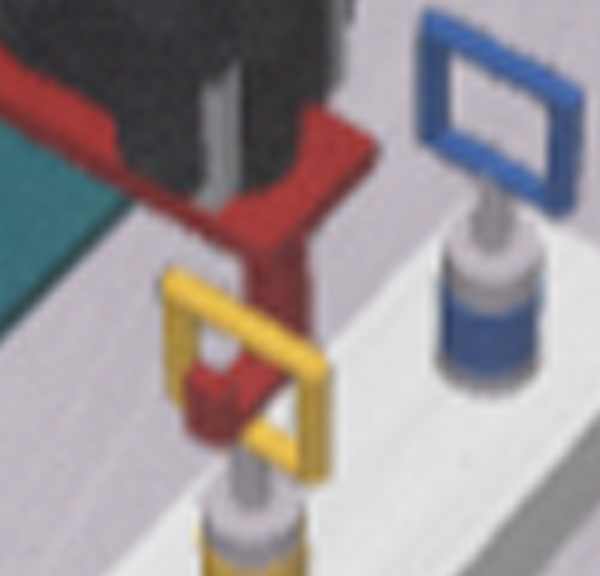

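Emit:
drive_tool --series '[{"fingers":0,"dx":0,"dy":0,"dz":0.05,"wx":0,"wy":0.03,"wz":0},{"fingers":0,"dx":0,"dy":0,"dz":0.05,"wx":0,"wy":0.03,"wz":0},{"fingers":0,"dx":0,"dy":0,"dz":0.05,"wx":0,"wy":0.03,"wz":0},{"fingers":0,"dx":0,"dy":0,"dz":0.05,"wx":0,"wy":0.03,"wz":0},{"fingers":0,"dx":0,"dy":0,"dz":0.05,"wx":0,"wy":0.03,"wz":0},{"fingers":0,"dx":0,"dy":0,"dz":0.05,"wx":0,"wy":0.03,"wz":0},{"fingers":0,"dx":0,"dy":0,"dz":0.05,"wx":0,"wy":0.03,"wz":0},{"fingers":0,"dx":0,"dy":0,"dz":0.05,"wx":0,"wy":0.03,"wz":0},{"fingers":0,"dx":0,"dy":0,"dz":0.05,"wx":0,"wy":0.03,"wz":0},{"fingers":0,"dx":0,"dy":0,"dz":0.05,"wx":0,"wy":0.03,"wz":0}]'

```text
clock: 18.4
eef_pos: [0.573, 0.0228, 0.1856]
ee_rot: [3.136, 0.008, 2.937]
ft_force: [-5.5, 0.8, 11.7]
opening: 0.0237
```

```bash
python3 side.py s12; python3 chk.py s12
```

```text
18.4 [0.57297708 0.02276641 0.18564527] [3.13590909 0.00825362 2.93716598] [-5.45247063  0.82606731 11.72788075] 0.02368884854194086
hook dx,dy,dz mm [  0.7  62.7 -64.6]
seat [0.573  0.0228 0.1356]
bracket top dz [0.0687 0.0696] expect .070; y [-0.016  0.044]
foot 88
[[-0.0046 -0.0099 -0.0034]
 [-0.0014 -0.0051  0.0095]
 [ 0.0048  0.0143  0.0283]]
tip 37 [0.0056 0.0144 0.0123] 0.010610550479811513
yellow rel seat:  [[-0.0201, -0.0058, -0.0308], [-0.0034, 0.003, -0.0054], [0.0171, 0.0117, 0.0067]]
bar y mid 0.0023 ztop [0.006  0.0067]
proj tip top, seat, px in zoom [[207.0, 492.0], [221.0, 495.0], [204.0, 523.0]]
```

View pics/s12.png

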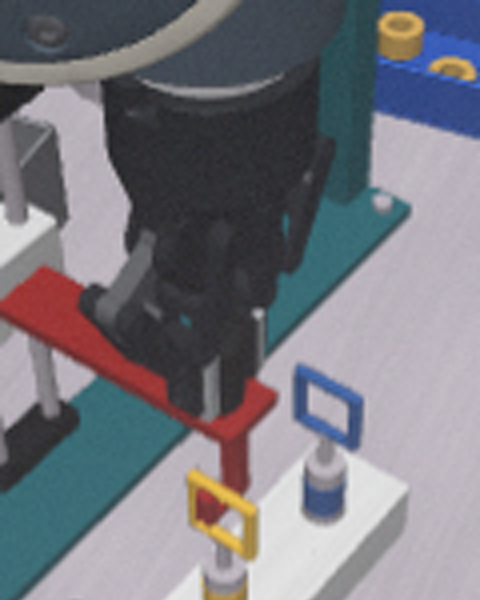

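The bar now sits in the throat (its top is about 7 mm above the seat) and the upward force dropped, so the strut's weight is on the hook. Raising slowly.

Emit:
drive_tool --series '[{"fingers":0,"dx":0,"dy":0,"dz":0.02,"wx":0.01,"wy":0.02,"wz":0},{"fingers":0,"dx":0,"dy":0,"dz":0.02,"wx":0.01,"wy":0.02,"wz":0},{"fingers":0,"dx":0,"dy":0,"dz":0.02,"wx":0.01,"wy":0.02,"wz":0},{"fingers":0,"dx":0,"dy":0,"dz":0.02,"wx":0.01,"wy":0.02,"wz":0},{"fingers":0,"dx":0,"dy":0,"dz":0.02,"wx":0.01,"wy":0.02,"wz":0},{"fingers":0,"dx":0,"dy":0,"dz":0.02,"wx":0.01,"wy":0.02,"wz":0},{"fingers":0,"dx":0,"dy":0,"dz":0.02,"wx":0.01,"wy":0.02,"wz":0},{"fingers":0,"dx":0,"dy":0,"dz":0.02,"wx":0.01,"wy":0.02,"wz":0},{"fingers":0,"dx":0,"dy":0,"dz":0.02,"wx":0.01,"wy":0.02,"wz":0},{"fingers":0,"dx":0,"dy":0,"dz":0.02,"wx":0.01,"wy":0.02,"wz":0}]'

```text
clock: 19.7
eef_pos: [0.5731, 0.0227, 0.2034]
ee_rot: [3.141, 0.013, 2.935]
ft_force: [-4.5, -0.5, 9.5]
opening: 0.0238
```

```bash
python3 side.py s13; python3 chk.py s13
```

```text
19.7 [0.57313058 0.02270707 0.2034173 ] [3.14109181 0.01265982 2.93477109] [-4.46711581 -0.45972627  9.49530744] 0.023798862577269625
hook dx,dy,dz mm [  0.9  62.7 -46.8]
seat [0.5731 0.0227 0.1534]
bracket top dz [0.0686 0.0694] expect .070; y [-0.015  0.033]
foot 100
[[-0.005  -0.0105 -0.0024]
 [-0.0019 -0.0059  0.0098]
 [ 0.0047  0.0142  0.0281]]
tip 34 [0.0034 0.0142 0.0116] 0.010300377627481327
yellow rel seat:  [[-0.0204, -0.0051, -0.0311], [-0.0039, 0.0031, -0.004], [0.0163, 0.0056, 0.0069]]
bar y mid 0.0025 ztop [0.0066 0.0072]
proj tip top, seat, px in zoom [[205.0, 467.0], [219.0, 470.0], [203.0, 499.0]]
```

View pics/s13.png

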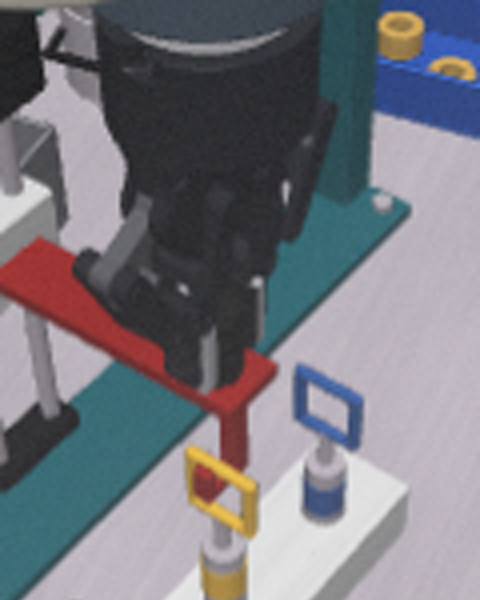

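Emit:
drive_tool --series '[{"fingers":0,"dx":0,"dy":0,"dz":0.01,"wx":0,"wy":0.04,"wz":0},{"fingers":0,"dx":0,"dy":0,"dz":0.01,"wx":0,"wy":0.04,"wz":0},{"fingers":0,"dx":0,"dy":0,"dz":0.01,"wx":0,"wy":0.04,"wz":0},{"fingers":0,"dx":0,"dy":0,"dz":0.01,"wx":0,"wy":0.04,"wz":0},{"fingers":0,"dx":0,"dy":0,"dz":0.01,"wx":0,"wy":0.04,"wz":0},{"fingers":0,"dx":0,"dy":0,"dz":0.01,"wx":0,"wy":0.03,"wz":0},{"fingers":0,"dx":0,"dy":0,"dz":0.01,"wx":0,"wy":0.03,"wz":0},{"fingers":0,"dx":0,"dy":0,"dz":0.01,"wx":0,"wy":0.03,"wz":0},{"fingers":0,"dx":0,"dy":0,"dz":0.01,"wx":0,"wy":0.03,"wz":0},{"fingers":0,"dx":0,"dy":0,"dz":0.01,"wx":0,"wy":0.03,"wz":0}]'

```text
clock: 21.0
eef_pos: [0.5728, 0.0229, 0.2228]
ee_rot: [3.139, 0.004, 2.934]
ft_force: [-4.0, 1.3, 9.7]
opening: 0.0236
```

```bash
python3 side.py s14; python3 chk.py s14
```

```text
21.0 [0.57281686 0.02291021 0.22281473] [3.13864716 0.00446361 2.93423284] [-4.04955039  1.30082177  9.7226844 ] 0.023609678498666315
hook dx,dy,dz mm [  0.5  62.8 -27.4]
seat [0.5728 0.0229 0.1729]
bracket top dz [0.0686 0.0694] expect .070; y [-0.015  0.025]
foot 116
[[-0.0045 -0.0113 -0.0031]
 [-0.0014 -0.0058  0.0099]
 [ 0.0047  0.0146  0.0299]]
tip 44 [0.0049 0.0152 0.0125] 0.010840741704791402
yellow rel seat:  [[-0.0203, -0.0044, -0.0306], [-0.0036, 0.0031, -0.0066], [0.0176, 0.0049, 0.0063]]
bar y mid 0.0023 ztop [0.0061 0.0064]
proj tip top, seat, px in zoom [[204.0, 440.0], [219.0, 443.0], [202.0, 473.0]]
```

View pics/s14.png

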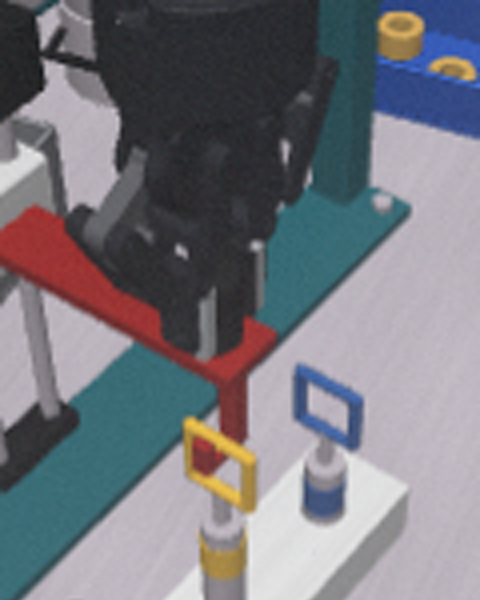

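Emit:
drive_tool --series '[{"fingers":0,"dx":0,"dy":0,"dz":0.0,"wx":0,"wy":0.03,"wz":0},{"fingers":0,"dx":0,"dy":0,"dz":0.0,"wx":0,"wy":0.03,"wz":0},{"fingers":0,"dx":0,"dy":0,"dz":0.0,"wx":0,"wy":0.03,"wz":0},{"fingers":0,"dx":0,"dy":0,"dz":0.0,"wx":0,"wy":0.03,"wz":0},{"fingers":0,"dx":0,"dy":0,"dz":0.0,"wx":0,"wy":0.03,"wz":0},{"fingers":0,"dx":0,"dy":0,"dz":0.0,"wx":0,"wy":0.03,"wz":0},{"fingers":0,"dx":0,"dy":0,"dz":0.0,"wx":0,"wy":0.03,"wz":0},{"fingers":0,"dx":0,"dy":0,"dz":0.0,"wx":0,"wy":0.03,"wz":0},{"fingers":0,"dx":0,"dy":0,"dz":0.0,"wx":0,"wy":0.03,"wz":0},{"fingers":0,"dx":0,"dy":0,"dz":0.0,"wx":0,"wy":0.03,"wz":0}]'

```text
clock: 22.3
eef_pos: [0.5727, 0.023, 0.2439]
ee_rot: [3.137, 0.001, 2.934]
ft_force: [-4.2, 1.0, 7.6]
opening: 0.0237
```

Emit:
drive_tool --series '[{"fingers":0,"dx":0,"dy":0,"dz":0.0,"wx":0,"wy":0.02,"wz":0},{"fingers":0,"dx":0,"dy":0,"dz":0.0,"wx":0,"wy":0.02,"wz":0},{"fingers":0,"dx":0,"dy":0,"dz":0.0,"wx":0,"wy":0.02,"wz":0},{"fingers":0,"dx":0,"dy":0,"dz":0.0,"wx":0,"wy":0,"wz":0},{"fingers":0,"dx":0,"dy":0,"dz":0.0,"wx":0,"wy":0,"wz":0},{"fingers":0,"dx":0,"dy":0,"dz":0.0,"wx":0,"wy":0,"wz":0},{"fingers":0,"dx":0,"dy":0,"dz":0.0,"wx":0,"wy":0,"wz":0},{"fingers":0,"dx":0,"dy":0,"dz":0.0,"wx":0,"wy":0,"wz":0},{"fingers":0,"dx":0,"dy":0,"dz":0.0,"wx":0,"wy":0,"wz":0},{"fingers":0,"dx":0,"dy":0,"dz":0.0,"wx":0,"wy":0,"wz":0}]'

```text
clock: 23.55
eef_pos: [0.5728, 0.0231, 0.2502]
ee_rot: [3.137, 0.004, 2.933]
ft_force: [-1.1, -2.1, 2.4]
opening: 0.0237
```

```bash
python3 side.py s15; python3 chk.py s15
```

```text
23.55 [0.57277605 0.02306267 0.25022345] [3.13727709 0.00371103 2.93347024] [-1.053769   -2.13146906  2.35507737] 0.02369814001907232
hook dx,dy,dz mm [ 0.4 63.   0. ]
seat [0.5728 0.0231 0.2   ]
bracket top dz [0.0689 0.0697] expect .070; y [-0.015  0.025]
foot 129
[[-0.0047 -0.0123 -0.0038]
 [-0.0024 -0.0061  0.0104]
 [ 0.0041  0.014   0.0317]]
tip 43 [0.005  0.0149 0.0118] 0.010531456036609627
yellow rel seat:  [[-0.0202, -0.0016, -0.0303], [-0.004, 0.0031, -0.0044], [0.017, 0.0053, 0.0067]]
bar y mid 0.0023 ztop [0.0062 0.0069]
proj tip top, seat, px in zoom [[202.0, 399.0], [217.0, 403.0], [199.0, 434.0]]
```

View pics/s15.png

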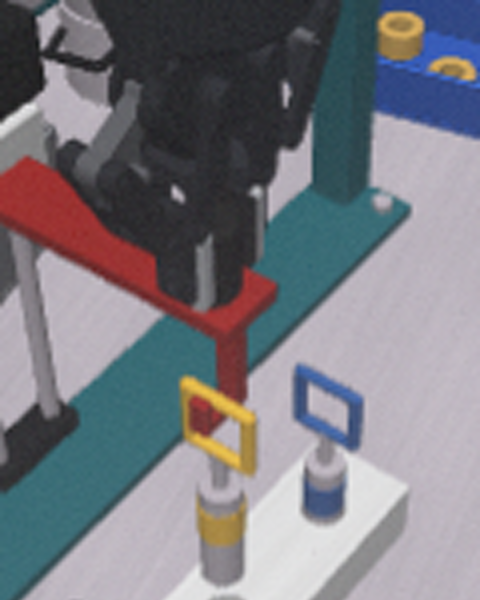

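The hook is fully retracted (seat 0.200, the same TCP z as at the grasp) and the strut hangs clear of the rack. Releasing and retreating upward.

Emit:
drive_tool --series '[{"fingers":0.3,"dx":0,"dy":0,"dz":0,"wx":0,"wy":0,"wz":0},{"fingers":0.4,"dx":0,"dy":0,"dz":0,"wx":0,"wy":0,"wz":0},{"fingers":0.6,"dx":0,"dy":0,"dz":0,"wx":0,"wy":0,"wz":0},{"fingers":0.6,"dx":0,"dy":0,"dz":0,"wx":0,"wy":0,"wz":0},{"fingers":0.6,"dx":0,"dy":0,"dz":0,"wx":0,"wy":0,"wz":0},{"fingers":0.6,"dx":0,"dy":0,"dz":-0.3,"wx":0,"wy":0,"wz":0},{"fingers":0.6,"dx":0,"dy":0,"dz":-0.6,"wx":0,"wy":0,"wz":0},{"fingers":0.6,"dx":0,"dy":0,"dz":-0.8,"wx":0,"wy":0,"wz":0},{"fingers":0.6,"dx":0,"dy":0,"dz":-0.8,"wx":0,"wy":0,"wz":0},{"fingers":0.6,"dx":0,"dy":0,"dz":-0.8,"wx":0,"wy":0,"wz":0}]'

```text
clock: 24.85
eef_pos: [0.572, 0.0234, 0.3348]
ee_rot: [3.137, 0.001, 2.935]
ft_force: [0.2, -0.9, 0.3]
opening: 0.0508
```

Emit:
drive_tool --series '[{"fingers":0.6,"dx":0,"dy":0,"dz":-0.8,"wx":0,"wy":0,"wz":0},{"fingers":0.6,"dx":0,"dy":0,"dz":-0.5,"wx":0,"wy":0,"wz":0},{"fingers":0.6,"dx":0,"dy":0,"dz":0,"wx":0,"wy":0,"wz":0},{"fingers":0.6,"dx":0,"dy":0,"dz":0,"wx":0,"wy":0,"wz":0},{"fingers":0.6,"dx":0,"dy":0,"dz":0,"wx":0,"wy":0,"wz":0},{"fingers":0.6,"dx":0,"dy":0,"dz":0,"wx":0,"wy":0,"wz":0},{"fingers":0.6,"dx":0,"dy":0,"dz":0,"wx":0,"wy":0,"wz":0},{"fingers":0.6,"dx":0,"dy":0,"dz":0,"wx":0,"wy":0,"wz":0},{"fingers":0.6,"dx":0,"dy":0,"dz":0,"wx":0,"wy":0,"wz":0},{"fingers":0.6,"dx":0,"dy":0,"dz":0,"wx":0,"wy":0,"wz":0}]'

```text
clock: 26.1
eef_pos: [0.5719, 0.0231, 0.3701]
ee_rot: [3.136, 0.004, 2.935]
ft_force: [-0.7, 0.2, -0.3]
opening: 0.0515
```

```bash
cat > fin.py <<'E'
from h import *
import sys
s=read_state();print(s['clock'],s['eef_pos'],s['ft_force'],s['opening'])
c=cams.camera_info('side')
for i in range(2):
    p,d=cams.camera('side')
    hsv=cv2.cvtColor(p,cv2.COLOR_RGB2HSV);H,S,V=[hsv[...,k].astype(int) for k in range(3)]
    roi=np.zeros(d.shape,bool);roi[90:310,250:375]=1
    for nm,m in(('yel',(H>15)&(H<32)&(S>110)),('blu',(H>105)&(H<125)&(S>110)),('red',((H<8)|(H>172))&(S>120)&(V>50))):
        P=pts(c,d,m&roi);P=P[(P[:,1]>-.09)&(P[:,0]<.62)]; print(nm,len(P),np.median(P,0).round(4),np.percentile(P[:,2],[2,98]).round(4))
cv2.imwrite(f'pics/{sys.argv[1]}.png',cv2.resize(p[70:320,200:420],None,fx=2.4,fy=2.4)[:,:,::-1])
E
python3 fin.py s16
```

```text
26.1 [0.57192611 0.0230602  0.37006974] [-0.71957106  0.20160949 -0.31480223] 0.051484319019147295
yel 250 [0.5685 0.0286 0.1771] [0.116  0.2061]
blu 144 [ 0.5522 -0.0563  0.1167] [0.0529 0.1415]
red 617 [0.58   0.0243 0.2683] [0.1998 0.2705]
yel 250 [0.5684 0.0283 0.1772] [0.1154 0.2062]
blu 146 [ 0.5523 -0.0565  0.1158] [0.0525 0.1418]
red 608 [0.5805 0.0244 0.2684] [0.1999 0.2702]
```

View pics/s16.png

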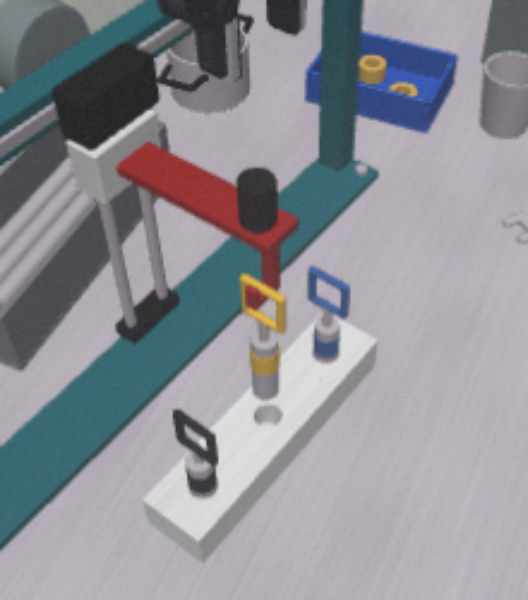

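The yellow strut hangs at zoom (263,350) above its empty hole and isn't moving between frames. Blue and black are in place, and the gripper is clear. Handing in.

```bash
python3 -c "
from cell import job
print(job.finish_job())"
```

```text
the job is handed in; nothing more can be done
None
```

The yellow strut is hanging on the fully retracted red hook, clear of the rack, and I've let go and handed the job in. It took about 26 s of the 67 s allowed. No verdict was reported.

**What I did:** I gripped the black knob and moved the hook between the blue and yellow struts. I pulled it down 82 mm and slid its tip through the yellow bail until the bar was over the seat. Then I eased it back up at about 15 mm/s to the top, opened the fingers and moved up off the knob.

**Last checks:**
- **Hook:** before release the seat was back at its starting height, 200 mm by the arm's reading. After release the bracket still read at its retracted height in the side camera.
- **Yellow strut:** it hung steady between the last two frames, with its foot at about 75 mm and its bar within about 3 mm of the hook's middle.
- **Blue and black struts:** both stand in their holes in the last picture. I measured blue afterwards and it had moved by about 1 mm or less; I checked black only by eye.
- **Gripper:** it was clear of the knob, and the wrist force was close to zero.

**What disagreed with the description:**
- **Fingertips:** both cameras put the open fingertips about 39 mm behind the reported TCP, where the text implies about 13 mm. I set the grasp height from the cameras.
- **Arm under load:** against the spring, the arm lost about 3 mm per row of motion, so I added that much to each move.
- **Contact force:** I could not read the force between hook and strut directly. I saw only the wrist force fall by 4 to 5 N as the strut's weight came onto the hook.

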